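# Lock the mould press with the last slotted weight

### The job

The casting-mould press already carries two slotted weights; add the one with the red grip. Slide it sideways onto the thin neck of the stem, under the black head, with its slot turned well away from both earlier slots (about a third of a turn from each), then ease it down over the brass collar until it lies flat on the stack. Work gently by feel, without forcing the stem or pressing hard, and leave the two earlier weights and the other things on the table as they are.

Things in the scene. Friction and masses are not known exactly. Their poses are not given: they have to be found in the camera images.
- weight_new: Weight to add, loose on the table, about 0.25 kg: flat steel disc 64 mm across, 12 mm thick, red upright grip. Origin: underside, centre of its 20 mm round bore. An 11 mm slot runs from the bore out through the rim along its own +x; from 22 mm out to the rim the slot flares to 20 mm wide. An ear along -x, 16 mm wide, 12 mm thick, reaches to 58 mm from the origin.
- weight_new_grip (a point): Middle of the red plastic grip, which stands on the ear: 50 mm along -x from the disc's origin, 29 mm above the underside. The grip is 16 mm along x, 14 mm along y, and rises from 12 to 46 mm above the underside.
- weight_new_mouth (a point): Middle of its slot mouth at the rim, on the top face: 32 mm along +x, 12 mm up from the disc's origin.
- weight_low: Lower of the two weights already on the press, blue grip; loose, same shape, sizes and axes as weight_new. Lies centred on the press plate to about 1 mm.
- weight_low_mouth (a point): Middle of the lower weight's slot mouth, 32 mm along its +x.
- weight_mid: Upper of the two weights already on the press, lying on the lower one, green grip; loose, same shape, sizes and axes as weight_new. Its top face is 60 mm above the table. Lies centred on the press plate to about 1 mm.
- weight_mid_mouth (a point): Middle of the upper weight's slot mouth, 32 mm along its +x.
- press: Mould press fixed to the table: grey board 170 by 150 mm, 110 mm square two-part mould, round aluminium plate 110 mm across, its top 36 mm above the table. Origin: table height under the plate's centre. A rigid upright stem stands on the plate on an eccentric foot: its axis is 5 mm off the plate's centre, in an unknown direction that differs each time; find it by feel or sight.
- press_neck (a point): Point over the plate's centre (not on the stem's axis), 78 mm above the table, halfway up the stem's neck. Stem, heights above the table: brass collar 17 mm across, 61 to 68 mm, its top edge chamfered 0.8 mm; steel neck 8 mm across, 68 to 88 mm; black head 26 mm across, 88 to 98 mm. Below the collar it is 8 mm across.
- press_seat (a point): Point over the plate's centre, 60 mm above the table, where the new weight's underside comes to lie. The slot passes the neck but not the collar; the bore passes the collar, not the head: a weight drops to 60 mm only with its bore over the collar, within 1.5 mm. With the neck against the closed end of the bore, the bore is 6 mm past centred.
- spacer: Plain aluminium ring 60 mm across, 12 mm thick, without a slot, lying on the table; not needed. Origin under its centre.
- cup_a: Clear cup, 76 mm across, 110 mm tall, not needed.
- cup_b: White cup, 70 mm across, 90 mm tall, not needed.
- pigment: Small red pigment bottle, 32 mm across, 75 mm tall, not needed.
- flask: Glass bottle, 60 mm across, 150 mm tall, not needed.
Things that resemble listed ones, but are neither listed nor needed, are in the scene too. What is shaped like the weight_new but turquoise is not meant.

How it is judged (in metres and radians):
On the way, in this order (a step that is already met when the one before it is completed fails the run):
1. the red-gripped weight is on the stem's neck, between collar and head (horizontal distance between weight_new and press below 0.014 m and z of weight_new in the frame of press between 0.064 and 0.078 m), for 0.1 s.
2. it is down over the collar, flat on the stack, slot away from the others (z of weight_new in the frame of press between 0.057 and 0.0625 m and horizontal distance between weight_new and press below 0.009 m and angle between weight_new's own z axis and vertical below 0.08 rad and horizontal distance between weight_new_mouth and weight_low_mouth above 0.036 m and horizontal distance between weight_new_mouth and weight_mid_mouth above 0.036 m), for 0.2 s.
At the end, for the whole second after the job is handed in: Red weight still, flat (0.08 rad) on the stack over the collar: underside 57-62.5 mm above the table, within 9 mm of the press centre; its slot mouth over 36 mm from each earlier one (70 degrees or more). Earlier weights within 10 mm of the centre, their slot mouths moved under 13 mm (all of step 2 and linear speed of weight_new below 0.02 m/s and horizontal distance between each of weight_low, weight_mid and press below 0.01 m and distance of each of weight_low_mouth, weight_mid_mouth from where it was at the start of the episode below 0.013 m); the robot touches nothing.
It fails at once if the new weight is forced against the press or its stem with more than 20 N (contact force between weight_new and press above 20 N).
It fails at once if the new weight is pressed or dropped on an earlier weight with more than 20 N (contact force between weight_new and weight_low above 20 N or contact force between weight_new and weight_mid above 20 N).
It fails at once if the robot pushes the press, its stem or an earlier weight with more than 20 N (contact force between any of the arm, the fingers and press above 20 N or contact force between any of the arm, the fingers and weight_low above 20 N or contact force between any of the arm, the fingers and weight_mid above 20 N).
It fails at once if another thing on the table is moved by more than 30 mm (distance of any of spacer, cup_a, cup_b, pigment, flask from where it was at the start of the episode above 0.03 m).
It also fails if it takes over 64 s, if anything falls off the work surface, if the arm or the gripper's body presses on something with over 40 N, if the wrist force passes 120 N, or if a joint passes its speed limit or range.

### The arm

A 6-joint arm with a two-finger parallel gripper is mounted at the origin on the work surface. World frame = base frame: x ahead of the robot, y to its left, z up, the work surface at z = 0. Lengths are in mm, angles in degrees, forces in N, time in s.
With the tool pointing down it reaches from about 300 to 850 mm from the base axis. Payload 4.2 kg.
Tool frame: the origin (TCP) lies at the very end of the fingers, on their centre line; the grasp point (between the pads) lies 19 mm behind it (env.grip_depth is the distance from the TCP to the grasp point, in mm); z points along the fingers, y is the line along which they close (so a half turn about z gives the same grasp; the last joint's range is limited). The gripper opens to 91 mm and grips with 3 to 60 N. Pads are 32 mm wide; open, the fingers measure 118 mm over their backs; the gripper's body (76 mm by 178 mm) begins 60 mm behind the grasp point.
Start: joints at [71.62, 18.312, 89.639, -0, 72.044, -1.146], TCP at [170.366, 549.198, 213.976] pointing down, gripper open.
Joint ranges: [-177.97, 177.97], [-48.28, 115.42], [12.27, 149.76], [-77.06, 257.06], [2.81, 150.46], [-146.56, 146.56]. Speed limits (degrees/s): [147.25, 147.25, 180, 180, 180, 180].

### API

Orientations are given as [roll, pitch, yaw] about the fixed x, y, z axes, in that order (R = Rz(yaw) Ry(pitch) Rx(roll)).
In Python, from workcell import env, cams gives the robot as it stands.
- The arm moves only by the tool apply_moves, never from a script. Its argument "deltas" is a list of rows, each a list of 5 numbers: the shift along the tool's x, y, z in m, then the turn about the tool's z in rad, then the opening, from -1 (shut) to 1 (fully open), so that 0 is half open. In form: [[tx, ty, tz, roll, gripper], ...]. A call has 1 to 5 rows; each row is the pose to reach, as a shift and turn from the pose commanded when the call began, along the tool's axes at that moment; what a row does not reach only later rows make up. A row lasts 1/10 s, in which the tool goes at most 50 mm and 8.59 degrees, less where a joint would pass 70% of its speed; a pose out of reach is approached as far as the arm can. A call with a gripper value outside its range is refused whole. The fingers move at their own pace and stop on an object; "grip_force" is the grip in N (left out, the last holds). Time passes only in rows, so rows that repeat a pose let the fingers close. It gives the time, the measured TCP pose, the force, the opening and the grip force at its end, in the units of the state.
- env.state(): the state, without advancing time (a new reading comes with each control period).
- cams.grab_frame(name): name is "scene" or "top" or "wrist"; returns the picture (384x512x3 uint8, blue, green, red); there is no depth.
- cams.get_calibration(name): a dict with "mtx" (3x3 intrinsics, pixels), "eye" and "attitude" of the camera in the world; the wrist camera has in their place "tool_from_camera" (4x4, takes a point from camera to tool coordinates, whose origin is the TCP and whose axes are the flange's). Camera axes: x right, y down, z forward; pixel columns grow to the right and rows downward; lengths in mm; the calibration is good to about 2 mm. A picture is of the moment at which its call begins: read the wrist's pose just before it. get_calibration takes no time and is no camera call.
- env.job_done(): hands the job in; it is judged then, once.
The state is a dict: "time_s": time; "qpos": joint angles; "qvel": joint speeds; "effort": joint torques, N m; "ee_pos": TCP position; "ee_rot": TCP orientation; "force": force on the tool from outside, world axes, zero at the start; "torque": the same for the moment, N m; "gripper_width": finger opening in mm; "gripper_force": force on a finger pad.
Only numpy, scipy, OpenCV 4.12 (cv2) and the standard library are available. Lean on these libraries where they do the work, as an engineer would, in place of code of your own. Each camera call takes 0.05 s, during which the arm holds its last target. There are 200 camera calls.

## Working session

There is one attempt and no reset: what is moved stays moved. The work goes in short steps, Python scripts to look and compute and a tool call to move; the robot and the scene stay as the last step left them, time stands still between calls to the robot, and variables do not carry over. Pictures are saved under pics/ and viewed, at most 10 in all, crops included, and the job is handed in when it is done.

Besides the shell and the picture viewer there is one more tool, called after "Request:" as name([rows], argument=value, ...), one row to a line, values as JSON. apply_moves: Moves the arm, as the interface text tells. Its arguments: {"type":"object","properties":{"deltas":{"type":"array"},"grip_force":{"type":"number"}},"required":["deltas"]}

```bash
mkdir -p pics; python3 - <<'E'
from workcell import env,cams
import cv2,numpy as np
np.set_printoptions(suppress=True,precision=4)
for n in("scene","top","wrist"):
    c=cams.get_calibration(n);print(n,c)
for n in("scene","top"):
    cv2.imwrite(f"pics/{n}0.png",cams.grab_frame(n))
a=cv2.imread("pics/top0.png");cv2.imwrite("pics/top0b.png",cv2.resize(a,(800,600),interpolation=cv2.INTER_CUBIC))
a=cv2.imread("pics/scene0.png");cv2.imwrite("pics/scene0b.png",cv2.resize(a,(800,600),interpolation=cv2.INTER_CUBIC))
print(env.state())
E
```

```text
scene {'mtx': array([[355.683 ,   0.    , 257.8071],
       [  0.    , 355.683 , 193.3943],
       [  0.    ,   0.    ,   1.    ]]), 'eye': array([1193.6879,   10.312 ,  775.4947]), 'attitude': array([-136.0873,    0.2033,   90.0173])}
top {'mtx': array([[403.9763,   0.    , 250.8273],
       [  0.    , 403.9763, 191.8686],
       [  0.    ,   0.    ,   1.    ]]), 'eye': array([ 466.2734,    4.2223, 1036.8862]), 'attitude': array([-175.0921,    1.3484,  -89.9355])}
wrist {'mtx': array([[282.9982,   0.    , 255.1564],
       [  0.    , 282.9982, 192.674 ],
       [  0.    ,   0.    ,   1.    ]]), 'tool_from_camera': array([[  -0.0003,   -0.9606,   -0.2778,   78.3843],
       [   1.    ,   -0.0001,   -0.0008,   -0.731 ],
       [   0.0007,   -0.2778,    0.9606, -171.8423],
       [   0.    ,    0.    ,    0.    ,    1.    ]])}
{'time_s': 0.1, 'qpos': array([71.6213, 18.3468, 89.7   , -0.0015, 72.0429, -1.147 ]), 'qvel': array([ 0.0853, -0.0251, -0.1682, -0.0357, -0.086 , -0.032 ]), 'effort': array([  0.0024, -41.3339, -23.2509,   0.073 ,   0.0422,  -0.0001]), 'ee_pos': array([170.2118, 548.7562, 213.2128]), 'ee_rot': array([-179.9104,   -0.0003,  162.7687]), 'force': array([0.2681, 0.2892, 0.4529]), 'torque': array([ 0.0419,  0.0076, -0.0334]), 'gripper_force': 0.0, 'gripper_width': 91.26013551284802}
```

View pics/top0b.png

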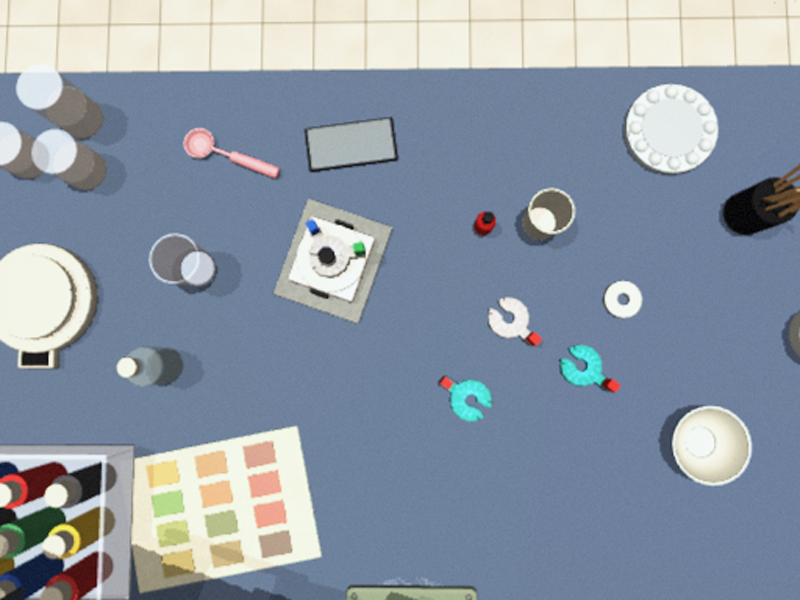

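View pics/scene0b.png

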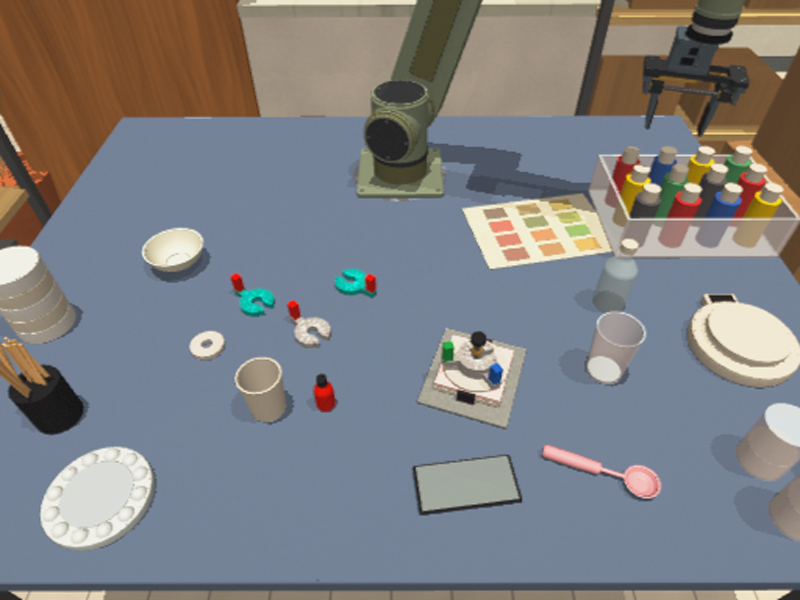

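The top view shows the steel target disc at about (510,318) with its red grip at (534,339). The press head is at (327,257), the blue grip at (312,227) and the green grip at (359,248), in 800-px coordinates. The scene view agrees, and the two turquoise discs are decoys. Next I'll segment these for positions.

```bash
cat > h.py <<'E'
import numpy as np,cv2
from scipy.spatial.transform import Rotation as R
from workcell import env,cams
np.set_printoptions(suppress=True,precision=2)
def cam(n,st=None):
    c=cams.get_calibration(n)
    if n!="wrist": return c["mtx"],np.array(c["eye"]),R.from_euler('xyz',c["attitude"],degrees=True).as_matrix()
    T=np.array(c["tool_from_camera"]);Rt=R.from_euler('xyz',st["ee_rot"],degrees=True).as_matrix()
    return c["mtx"],np.array(st["ee_pos"])+Rt@T[:3,3],Rt@T[:3,:3]
def back(C,uv,z):
    K,e,A=C;d=A@np.linalg.inv(K)@np.array([uv[0],uv[1],1.]);return e+d*(z-e[2])/d[2]
def proj(C,p):
    K,e,A=C;q=K@(A.T@(np.array(p)-e));return q[:2]/q[2]
def blob(im,box,f):
    x0,y0,x1,y1=box;s=im[y0:y1,x0:x1].astype(int);m=f(s[...,0],s[...,1],s[...,2])
    v,u=np.nonzero(m);return (u.mean()+x0,v.mean()+y0,len(u)) if len(u) else None
E
python3 - <<'E'
from h import *
im=cv2.imread("pics/top0.png");C=cam("top");k=.64
def b(x0,y0,x1,y1,f):return blob(im,[int(t*k) for t in(x0,y0,x1,y1)],f)
red=lambda b,g,r:(r>120)&(g<70)&(b<70)
print("eye",C[2])
for n,box,f,z in [("red",(520,325,548,355),red,35),("blue",(300,215,324,238),lambda b,g,r:(b>110)&(r<80),65),("green",(348,238,372,260),lambda b,g,r:(g>100)&(r<80)&(b<100),77),
 ("disc",(483,290,533,342),lambda b,g,r:(r>150)&(g>140),12),("head",(314,243,342,270),lambda b,g,r:(r<60)&(g<60)&(b<60),97),
 ("board",(265,190,400,330),lambda b,g,r:(r>b-5)&(r>90),12)]:
    q=b(*box,f);print(n,q,back(C,q[:2],z) if q else None)
E
```

```text
eye [[ 0.   -1.    0.09]
 [-1.    0.    0.02]
 [-0.02 -0.09 -1.  ]]
red (np.float64(340.1875), np.float64(216.25), 16) [ 491.8  -192.43   35.  ]
blue (np.float64(199.3125), np.float64(144.28125), 32) [666.73 153.44  65.  ]
green (np.float64(229.57142857142858), np.float64(159.14285714285714), 14) [627.74  78.14  77.  ]
disc (np.float64(326.2889812889813), np.float64(203.84823284823284), 481) [ 523.69 -162.52   12.  ]
head (np.float64(208.7012987012987), np.float64(163.27272727272728), 77) [614.68 125.79  97.  ]
board (np.float64(212.7459235102283), np.float64(167.31070263860065), 3373) [617.62 126.27  12.  ]
```

```bash
cat > plan.py <<'E'
import numpy as np,sys
def plan(s,t,v=45,w=8.4,per=5):
    """s,t: commanded x,y,z,yaw (mm,deg). prints rows grouped by call"""
    s=np.array(s,float);t=np.array(t,float);n=int(np.ceil(max(np.linalg.norm((t-s)[:3])/v,abs(t[3]-s[3])/w)))
    P=[s+(t-s)*i/n for i in range(n+1)]
    for a in range(0,n,per):
        o=P[a];y=np.radians(o[3]);X=np.array([np.cos(y),np.sin(y)]);Y=np.array([np.sin(y),-np.cos(y)])
        print([[round(float(X@(p-o)[:2])/1e3,4),round(float(Y@(p-o)[:2])/1e3,4),round(float(o[2]-p[2])/1e3,4),round(float(np.radians(o[3]-p[3])),4)] for p in P[a+1:a+per+1]],'->',P[min(a+per,n)].round(1))
E
python3 -c "
from plan import plan
plan((170.4,549.2,214,162.77),(617,126,170,45))"
```

```text
[[-0.0368, -0.0181, 0.0029, 0.137], [-0.0736, -0.0363, 0.0059, 0.2741], [-0.1104, -0.0544, 0.0088, 0.4111], [-0.1472, -0.0725, 0.0117, 0.5481], [-0.184, -0.0906, 0.0147, 0.6852]] -> [319.3 408.1 199.3 123.5]
[[-0.04, 0.0092, 0.0029, 0.137], [-0.0799, 0.0185, 0.0059, 0.2741], [-0.1199, 0.0277, 0.0088, 0.4111], [-0.1598, 0.037, 0.0117, 0.5481], [-0.1998, 0.0462, 0.0147, 0.6852]] -> [468.1 267.1 184.7  84.3]
[[-0.0251, 0.0324, 0.0029, 0.137], [-0.0502, 0.0649, 0.0059, 0.2741], [-0.0753, 0.0973, 0.0088, 0.4111], [-0.1004, 0.1298, 0.0117, 0.5481], [-0.1255, 0.1622, 0.0147, 0.6852]] -> [617. 126. 170.  45.]
```

Request:
apply_moves([
  [-0.037,-0.018,0.003,0.137,0],
  [-0.0736,-0.036,0.006,0.274,0],
  [-0.11,-0.054,0.009,0.411,0],
  [-0.147,-0.0725,0.012,0.548,0],
  [-0.184,-0.09,0.015,0.685,0],
])

```text
time_s: 0.6
ee_pos: [320.2, 407.2, 198.5]
ee_rot: [-180.0, 0.0, 123.2]
force: [1.4, -0.4, -0.2]
gripper_width: 54.1
gripper_force: 0.0
```

Request:
apply_moves([
  [-0.04,0.009,0.003,0.137,0],
  [-0.08,0.0185,0.006,0.274,0],
  [-0.12,0.028,0.009,0.411,0],
  [-0.16,0.037,0.012,0.548,0],
  [-0.2,0.046,0.015,0.685,0],
])

```text
time_s: 1.1
ee_pos: [469.1, 265.9, 183.5]
ee_rot: [-180.0, 0.0, 83.9]
force: [0.3, -0.0, -0.4]
gripper_width: 45.6
gripper_force: 0.0
```

Request:
apply_moves([
  [-0.025,0.032,0.003,0.137,0],
  [-0.05,0.065,0.006,0.274,0],
  [-0.075,0.097,0.009,0.411,0],
  [-0.1,0.13,0.012,0.548,0],
  [-0.126,0.162,0.014,0.685,0],
])

```text
time_s: 1.6
ee_pos: [617.6, 124.5, 169.2]
ee_rot: [-180.0, 0.0, 44.7]
force: [0.6, 0.9, -0.3]
gripper_width: 45.5
gripper_force: 0.0
```

Request:
apply_moves([
  [0,0,0,0,0],
  [0,0,0,0,0],
])

```text
time_s: 1.8
ee_pos: [616.7, 125.1, 169.0]
ee_rot: [-179.9, 0.1, 45.0]
force: [0.6, 1.3, -0.4]
gripper_width: 45.9
gripper_force: 0.0
```

```bash
python3 - <<'E'
from h import *
s=env.state();im=cams.grab_frame("wrist");cv2.imwrite("pics/w1.png",im)
np.save("w1.npy",np.r_[s["ee_pos"],s["ee_rot"]]);print(s["ee_pos"],s["ee_rot"],s["time_s"])
cv2.imwrite("pics/w1b.png",cv2.resize(im[60:324,80:432],(800,600),interpolation=cv2.INTER_CUBIC))
E
```

```text
[616.72 125.13 168.99] [-179.91    0.07   44.97] 1.8
```

View pics/w1b.png

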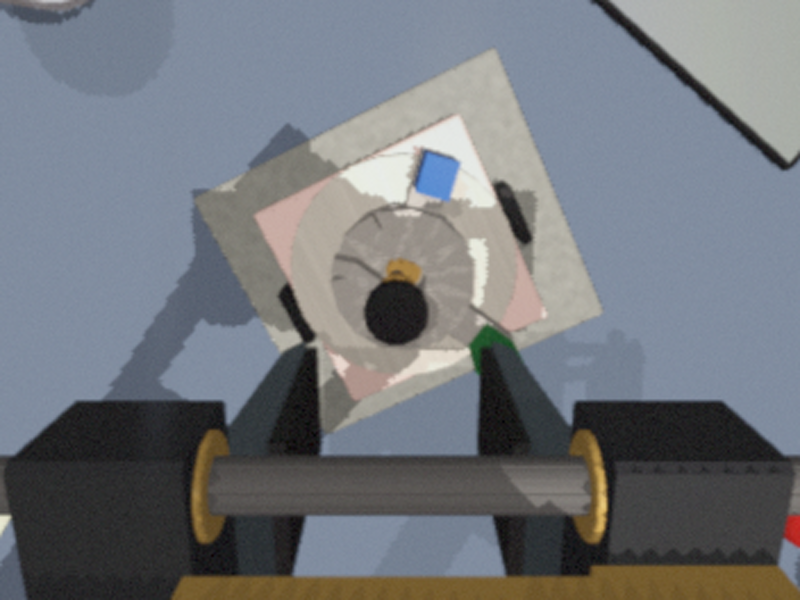

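The close-up shows the head top at (396,312), the blue grip top at (440,171) and the green grip partly hidden near (491,345). The stacked disc spans columns 331–475 with its far edge near row 205. Board corners are at (495,50), (602,312), (323,432) and (197,195).

```bash
python3 - <<'E'
from h import *
from plan import plan
p=np.load("w1.npy");C=cam("wrist",dict(ee_pos=p[:3],ee_rot=p[3:]))
f=lambda u,v:(u/2.2727+80,v/2.2727+60)
B=lambda u,v,z:back(C,f(u,v),z)
for n,a in dict(head=(396,312,98),blue=(440,171,82),green=(491,347,94),L=(331,277,60),Rr=(475,277,60),T=(403,205,60),collar=(403,270,67)).items():print(n,B(*a))
q=[B(u,v,8) for u,v in((495,50),(602,312),(323,432),(197,195))]
print("board",*q,"mid",np.mean(q,0),[np.linalg.norm(q[i]-q[(i+1)%4]) for i in range(4)])
print("disc",B(403,277,60))
im=cv2.imread("pics/w1.png")
x=blob(im,(235,170,275,215),lambda b,g,r:(r<45)&(g<45)&(b<45));print(x,back(C,x[:2],98))
x=blob(im,(255,115,290,155),lambda b,g,r:(b>150)&(r<100));print(x,back(C,x[:2],82))
plan((617,126,170,45),(495,-190,130,45))
E
```

```text
head [618.82 127.71  98.  ]
blue [668.91 153.14  82.  ]
green [634.73  88.9   94.  ]
L [601.44 151.84  60.  ]
Rr [647.18 106.04  60.  ]
T [647.12 151.8   60.  ]
collar [627.74 132.44  67.  ]
board [726.72 168.09   8.  ] [677.74  29.51   8.  ] [518.54  87.23   8.  ] [571.24 225.18   8.  ] mid [623.56 127.5    8.  ] [np.float64(146.98595736805768), np.float64(169.33103412061985), np.float64(147.67681260826637), np.float64(165.6275227934596)]
disc [624.32 128.94  60.  ]
(np.float64(253.79437609841827), np.float64(197.0333919156415), 569) [618.7  128.15  98.  ]
(np.float64(271.1359649122807), np.float64(136.9561403508772), 228) [666.29 153.62  82.  ]
[[-0.0387, 0.0171, 0.005, 0.0], [-0.0774, 0.0343, 0.01, 0.0], [-0.1161, 0.0514, 0.015, 0.0], [-0.1549, 0.0686, 0.02, 0.0], [-0.1936, 0.0857, 0.025, 0.0]] -> [540.8 -71.5 145.   45. ]
[[-0.0387, 0.0171, 0.005, 0.0], [-0.0774, 0.0343, 0.01, 0.0], [-0.1161, 0.0514, 0.015, 0.0]] -> [ 495. -190.  130.   45.]
```

Request:
apply_moves([
  [-0.039,0.017,0.005,0,0],
  [-0.077,0.034,0.01,0,0],
  [-0.116,0.051,0.015,0,0],
  [-0.155,0.069,0.02,0,0],
  [-0.194,0.086,0.025,0,0],
])

```text
time_s: 2.35
ee_pos: [539.2, -72.0, 145.1]
ee_rot: [-180.0, -0.0, 45.2]
force: [1.0, 0.2, 0.3]
gripper_width: 45.5
gripper_force: 0.0
```

Request:
apply_moves([
  [-0.039,0.017,0.005,0,0],
  [-0.077,0.034,0.01,0,0],
  [-0.116,0.051,0.015,0,0],
  [-0.116,0.051,0.015,0,0],
  [-0.116,0.051,0.015,0,0],
])

```text
time_s: 2.85
ee_pos: [494.2, -189.6, 130.1]
ee_rot: [-180.0, -0.0, 45.0]
force: [0.1, 0.7, -0.3]
gripper_width: 45.8
gripper_force: 0.0
```

```bash
python3 - <<'E'
from h import *
s=env.state();im=cams.grab_frame("wrist");cv2.imwrite("pics/w2.png",im)
np.save("w2.npy",np.r_[s["ee_pos"],s["ee_rot"]]);print(s["ee_pos"],s["ee_rot"],s["time_s"])
cv2.imwrite("pics/w2b.png",cv2.resize(im[60:324,80:432],(800,600),interpolation=cv2.INTER_CUBIC))
E
```

```text
[ 494.2  -189.55  130.13] [-179.97   -0.04   45.01] 2.85
```

View pics/w2b.png

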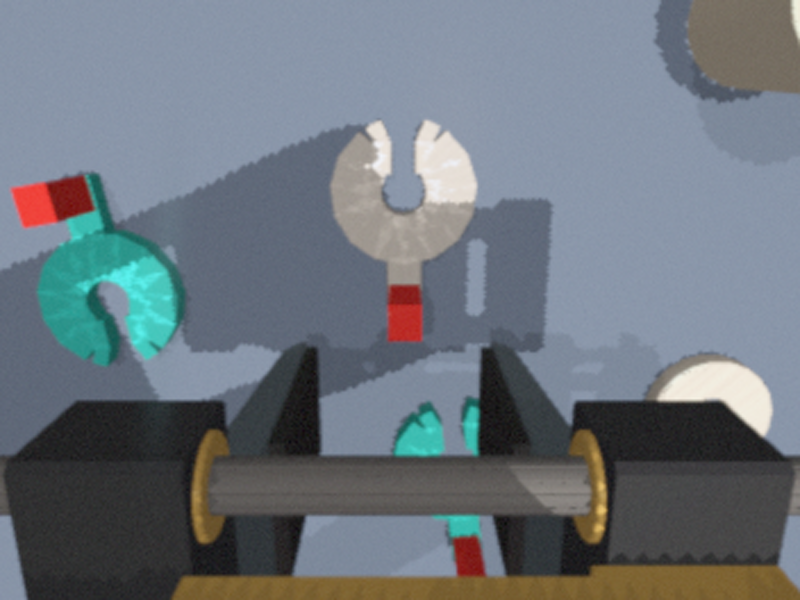

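The wrist view shows the slot, bore (404,190) and red grip top (404,322) in line on the tool's centre line, so the yaw is already right.

```bash
python3 - <<'E'
from h import *
p=np.load("w2.npy");C=cam("wrist",dict(ee_pos=p[:3],ee_rot=p[3:]))
B=lambda u,v,z:back(C,(u/2.2727+80,v/2.2727+60),z)
Y=np.radians(45)
for n,a in dict(grip=(404.5,322,46),bore=(404,190,12),L=(331,192,12),Rr=(477,192,12),gripfoot=(404.5,286,12),slot=(402,125,12)).items():
    q=B(*a);d=(q-[495,-190,130])[:2];print(n,q,"tool xy",d@[np.cos(Y),np.sin(Y)],d@[np.sin(Y),-np.cos(Y)])
E
```

```text
grip [ 492.99 -195.34   46.  ] tool xy -5.197770987683292 2.354692921200028
bore [ 529.04 -159.28   12.  ] tool xy 45.79184192033332 2.3436821544051227
L [ 505.33 -136.81   12.  ] tool xy 44.91335257328288 -30.30732671778657
Rr [ 551.5 -183.    12. ] tool xy 44.89688463670518 35.00255788545541
gripfoot [ 497.92 -190.87   12.  ] tool xy 1.4505701695410613 2.680962242681415
slot [ 548.19 -138.8    12.  ] tool xy 73.80952846697063 1.4080094164789656
```

Request:
apply_moves([
  [-0.0045,0.002,0.03,0,0],
  [-0.0045,0.002,0.065,0,0],
  [-0.0045,0.002,0.1,0,0],
  [-0.0045,0.002,0.114,0,0],
  [-0.0045,0.002,0.114,0,0],
])

```text
time_s: 3.4
ee_pos: [492.0, -192.3, 14.1]
ee_rot: [-179.7, 0.1, 45.2]
force: [-0.5, -0.1, 0.7]
gripper_width: 45.5
gripper_force: 0.0
```

Request:
apply_moves([
  [0,0,0,0,-1],
  [0,0,0,0,-1],
  [0,0,0,0,-1],
  [0,0,0,0,-1],
  [0,0,0,0,-1],
], grip_force=45)

```text
time_s: 3.9
ee_pos: [493.1, -194.9, 16.7]
ee_rot: [180.0, -0.0, 45.0]
force: [-0.1, 1.0, 5.5]
gripper_width: 13.9
gripper_force: 45.0
```

Request:
apply_moves([
  [0,0,-0.005,0,-1],
  [0,0,-0.015,0,-1],
  [0,0,-0.03,0,-1],
  [0,0,-0.03,0,-1],
  [0,0,-0.03,0,-1],
])

```text
time_s: 4.4
ee_pos: [492.9, -195.0, 46.2]
ee_rot: [180.0, -0.0, 45.0]
force: [-0.5, -0.0, -2.2]
gripper_width: 14.2
gripper_force: 45.0
```

```bash
python3 - <<'E'
from h import *
s=env.state();im=cams.grab_frame("wrist");cv2.imwrite("pics/w3.png",im)
np.save("w3.npy",np.r_[s["ee_pos"],s["ee_rot"]]);print(s["ee_pos"],s["ee_rot"],s["force"],s["torque"])
cv2.imwrite("pics/w3b.png",cv2.resize(im[60:324,80:432],(800,600),interpolation=cv2.INTER_CUBIC))
E
```

```text
[ 492.95 -195.     46.22] [179.96  -0.02  45.02] [-0.47 -0.03 -2.21] [-0.15  0.16 -0.02]
```

View pics/w3b.png

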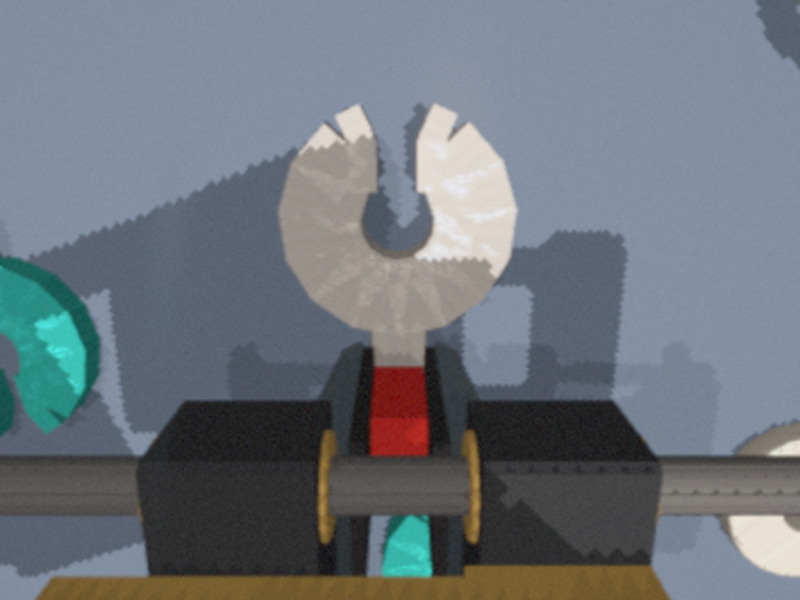

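The weight is held and lifted, and looks level and centred, with the bore at about (397,222) in the crop.

```bash
python3 - <<'E'
from h import *
from plan import plan
p=np.load("w3.npy");C=cam("wrist",dict(ee_pos=p[:3],ee_rot=p[3:]))
Rt=R.from_euler('xyz',p[3:],degrees=True).as_matrix()
B=lambda u,v,z:Rt.T@(back(C,(u/2.2727+80,v/2.2727+60),z)-p[:3])
z=p[2]-16.5+12
for n,a in dict(L=(279,215,z),Rr=(516,215,z),rimbot=(397,332,z),borebot=(397,250,z),boreL=(362,215,z),boreR=(432,215,z),mouth=(397,103,z)).items():print(n,B(*a))
u=np.array([np.cos(np.radians(-22)),np.sin(np.radians(-22))]);S=np.array([618.7,128])
for d in(160,110,95,50):print(d,S-u*d)
a=(493.2,-194.6,46,45);b=(440,0,100,0);c=(*(S-u*160),92,-22)
plan(a,b);plan(b,c)
E
```

```text
L [ 51.64 -32.17   4.49]
Rr [51.61 32.94  4.54]
rimbot [17.71  0.21  4.51]
borebot [41.84  0.23  4.51]
boreL [51.63 -9.38  4.51]
boreR [51.62  9.85  4.52]
mouth [81.03  0.26  4.52]
160 [470.35 187.94]
110 [516.71 169.21]
95 [530.62 163.59]
50 [572.34 146.73]
[[0.0167, -0.0292, -0.009, 0.1309], [0.0333, -0.0584, -0.018, 0.2618], [0.05, -0.0876, -0.027, 0.3927], [0.0667, -0.1168, -0.036, 0.5236], [0.0833, -0.146, -0.045, 0.6545]] -> [448.9 -32.4  91.    7.5]
[[-0.0046, -0.0333, -0.009, 0.1309]] -> [440.   0. 100.   0.]
[[0.0061, -0.0376, 0.0016, 0.0768], [0.0121, -0.0752, 0.0032, 0.1536], [0.0182, -0.1128, 0.0048, 0.2304], [0.0243, -0.1503, 0.0064, 0.3072], [0.0304, -0.1879, 0.008, 0.384]] -> [470.4 187.9  92.  -22. ]
```

Request:
apply_moves([
  [0.017,-0.029,-0.009,0.131,-1],
  [0.033,-0.058,-0.018,0.262,-1],
  [0.05,-0.088,-0.027,0.393,-1],
  [0.067,-0.117,-0.036,0.524,-1],
  [0.083,-0.146,-0.045,0.6545,-1],
])

```text
time_s: 4.95
ee_pos: [447.2, -31.7, 90.5]
ee_rot: [-180.0, 0.1, 7.2]
force: [0.6, -0.4, -2.0]
gripper_width: 13.9
gripper_force: 45.0
```

Request:
apply_moves([
  [-0.003,-0.017,-0.005,0.066,-1],
  [-0.0046,-0.0333,-0.009,0.131,-1],
])

```text
time_s: 5.15
ee_pos: [438.2, 0.6, 99.7]
ee_rot: [-180.0, 0.1, -0.1]
force: [0.4, 0.0, -2.9]
gripper_width: 13.4
gripper_force: 45.0
```

Request:
apply_moves([
  [0.006,-0.038,0.002,0.077,-1],
  [0.012,-0.075,0.003,0.154,-1],
  [0.018,-0.113,0.005,0.23,-1],
  [0.024,-0.15,0.0064,0.307,-1],
  [0.0304,-0.188,0.008,0.384,-1],
])

```text
time_s: 5.65
ee_pos: [469.0, 188.8, 91.1]
ee_rot: [179.9, 0.1, -22.2]
force: [0.9, -0.6, -0.5]
gripper_width: 13.5
gripper_force: 45.0
```

Request:
apply_moves([
  [0.025,0,0.002,0,-1],
  [0.05,0,0.004,0,-1],
  [0.05,0,0.004,0,-1],
  [0.05,0,0.004,0,-1],
])

```text
time_s: 6.05
ee_pos: [515.2, 168.4, 86.9]
ee_rot: [179.9, 0.1, -22.0]
force: [-0.6, 0.6, -2.6]
gripper_width: 13.6
gripper_force: 45.0
```

```bash
python3 - <<'E'
from h import *
s=env.state();im=cams.grab_frame("wrist");cv2.imwrite("pics/w4.png",im)
np.save("w4.npy",np.r_[s["ee_pos"],s["ee_rot"]]);print(s["ee_pos"],s["ee_rot"],s["force"],s["torque"],s["qpos"])
cv2.imwrite("pics/w4b.png",cv2.resize(im[0:264,80:432],(800,600),interpolation=cv2.INTER_CUBIC))
E
```

```text
[515.23 168.41  86.9 ] [179.92   0.14 -22.03] [-0.61  0.56 -2.62] [0.04 0.25 0.01] [ 16.87  21.96 104.25   0.03  53.96 128.89]
```

View pics/w4b.png

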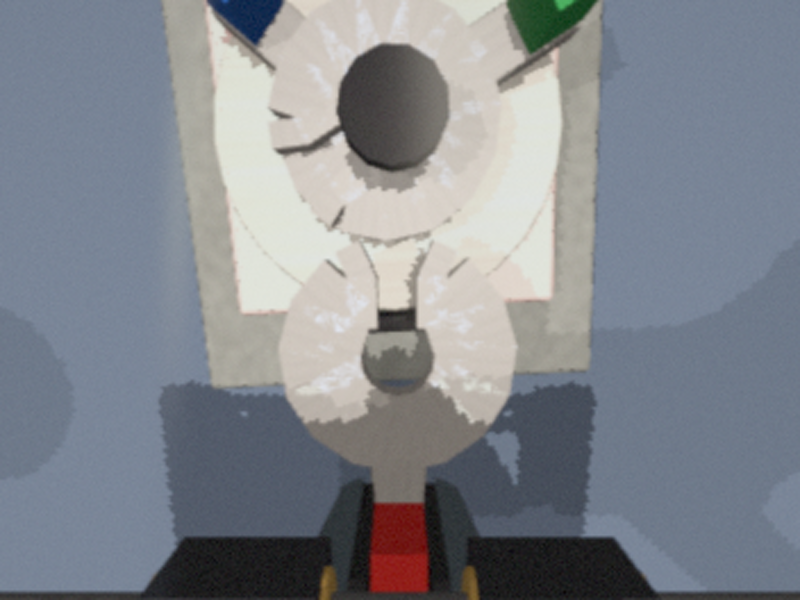

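The view shows the head at (393,106), with the held slot at column 397 heading straight for it and lying symmetrically between the blue and green grips.

```bash
python3 - <<'E'
from h import *
p=np.load("w4.npy");C=cam("wrist",dict(ee_pos=p[:3],ee_rot=p[3:]))
Rt=R.from_euler('xyz',p[3:],degrees=True).as_matrix()
im=cv2.imread("pics/w4.png")
def W(u,v,z):
    q=back(C,(u/2.2727+80,v/2.2727),z);return q,Rt.T@(q-p[:3])
z=p[2]-16.5+12
for n,a in dict(head=(393,106,98),headL=(338,106,98),headR=(449,106,98),midL=(270,110,60),midR=(500,110,60),midbot=(390,242,60),bore=(397,355,z),boreb=(397,388,z),slotL=(378,310,z),slotR=(416,310,z),mouth=(397,240,z),rimbot=(397,467,z)).items():print(n,*W(*a))
E
```

```text
head [617.75 127.27  98.  ] [110.44  -0.31 -11.38]
headL [622.41 138.8   98.  ] [110.44 -12.74 -11.4 ]
headR [613.   115.54  98.  ] [110.44  12.35 -11.36]
midL [636.72 156.95  60.  ] [116.98 -34.99  26.56]
midR [612.56  97.25  60.  ] [116.99  29.41  26.65]
midbot [591.39 139.2   60.  ] [81.63 -1.53 26.69]
bore [562.81 148.58  82.4 ] [51.56  0.53  4.37]
boreb [554.24 152.05  82.4 ] [42.32  0.53  4.4 ]
slotL [576.01 148.75  82.4 ] [63.74 -4.58  4.34]
slotR [572.17 139.25  82.4 ] [63.73  5.66  4.35]
mouth [590.81 137.22  82.4 ] [81.78  0.56  4.3 ]
rimbot [532.7  160.79  82.4 ] [19.07  0.51  4.45]
```

Request:
apply_moves([
  [0.008,-0.0008,-0.001,0,-1],
  [0.016,-0.0008,-0.001,0,-1],
  [0.024,-0.0008,-0.001,0,-1],
  [0.032,-0.0008,-0.001,0,-1],
  [0.032,-0.0008,-0.001,0,-1],
])

```text
time_s: 6.6
ee_pos: [547.4, 157.1, 89.0]
ee_rot: [-180.0, -0.1, -22.0]
force: [0.1, -0.5, -2.1]
gripper_width: 13.8
gripper_force: 45.0
```

Request:
apply_moves([
  [0.002,0,0,0,-1],
  [0.004,0,0,0,-1],
  [0.006,0,0,0,-1],
  [0.008,0,0,0,-1],
  [0.008,0,0,0,-1],
])

```text
time_s: 7.1
ee_pos: [553.6, 154.5, 89.0]
ee_rot: [-180.0, -0.0, -22.0]
force: [0.1, -1.2, -2.3]
gripper_width: 14.0
gripper_force: 45.0
```

```bash
python3 - <<'E'
from h import *
s=env.state();im=cams.grab_frame("wrist");cv2.imwrite("pics/w5.png",im)
np.save("w5.npy",np.r_[s["ee_pos"],s["ee_rot"]]);print(s["ee_pos"],s["ee_rot"],s["force"],s["torque"],s["qpos"])
cv2.imwrite("pics/w5b.png",cv2.resize(im[20:218,123:387],(800,600),interpolation=cv2.INTER_CUBIC))
E
```

```text
[553.64 154.49  88.96] [-179.99   -0.01  -21.99] [ 0.07 -1.17 -2.27] [ 0.02  0.29 -0.03] [ 14.44  24.32  99.84   0.    55.83 126.43]
```

View pics/w5b.png

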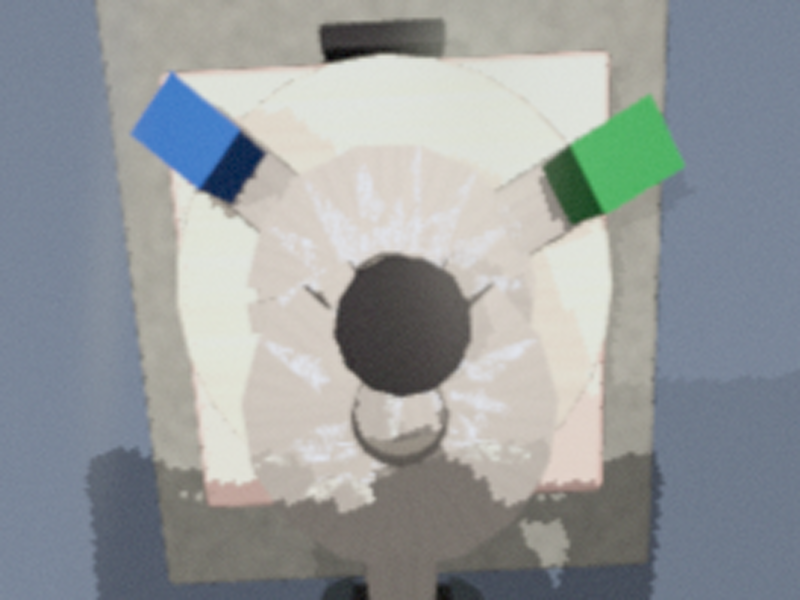

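The view shows the head at (403,325) and the bore at (400,418), so the slot is laterally centred on the stem and about 19 mm remains.

Request:
apply_moves([
  [0.002,0,0,0,-1],
  [0.004,0,0,0,-1],
  [0.006,0,0,0,-1],
  [0.008,0,0,0,-1],
  [0.01,0,0,0,-1],
])

```text
time_s: 7.65
ee_pos: [562.9, 150.7, 88.9]
ee_rot: [-180.0, 0.0, -22.0]
force: [-0.8, 0.3, -3.0]
gripper_width: 13.5
gripper_force: 45.0
```

Request:
apply_moves([
  [0.002,0,0,0,-1],
  [0.004,0,0,0,-1],
  [0.006,0,0,0,-1],
  [0.008,0,0,0,-1],
  [0.008,0,0,0,-1],
])

```text
time_s: 8.15
ee_pos: [570.4, 147.7, 89.0]
ee_rot: [-180.0, -0.0, -22.0]
force: [-0.6, -1.0, -2.3]
gripper_width: 13.8
gripper_force: 45.0
```

```bash
python3 - <<'E'
from h import *
s=env.state();im=cams.grab_frame("wrist");cv2.imwrite("pics/w6.png",im)
np.save("w6.npy",np.r_[s["ee_pos"],s["ee_rot"]]);print(s["ee_pos"],s["ee_rot"],s["force"],s["torque"])
C=cam("wrist",s);x=blob(im,(210,80,310,200),lambda b,g,r:(r<85)&(g<85)&(b<85)&(abs(r-b)<20));print(x)
Rt=R.from_euler('xyz',s["ee_rot"],degrees=True).as_matrix();print(Rt.T@(back(C,x[:2],98)-s["ee_pos"]))
cv2.imwrite("pics/w6b.png",cv2.resize(im[20:218,123:387],(800,600),interpolation=cv2.INTER_CUBIC))
E
```

```text
[570.44 147.66  88.95] [-179.99   -0.01  -21.99] [-0.58 -1.02 -2.26] [0.03 0.24 0.  ]
(np.float64(257.5), np.float64(157.0673712021136), 1514)
[53.11  2.17 -9.03]
```

View pics/w6b.png

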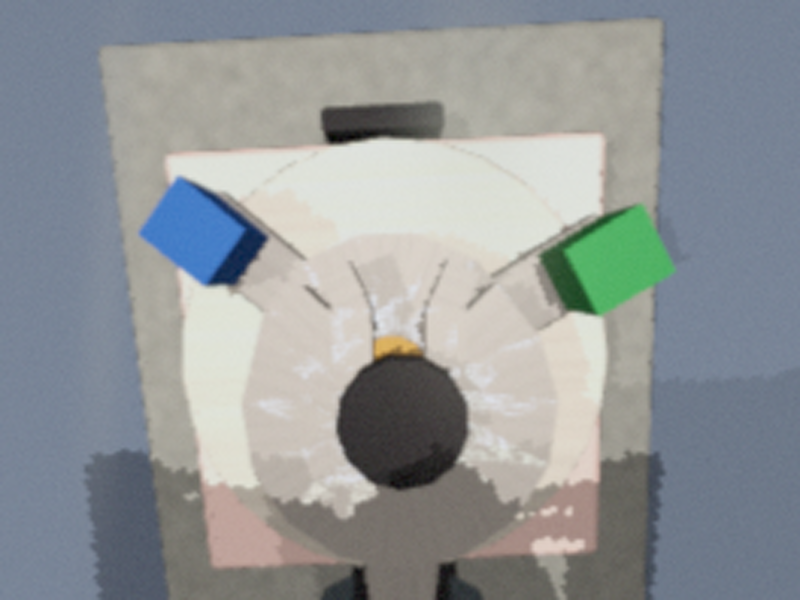

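The view shows the head at (402,421) and the slot at column 398.5, with the brass collar visible in the slot. The bore is about 0.8 mm short and 0.5 mm to the side, so I'll correct that and lower by feel.

Request:
apply_moves([
  [0.0008,0.0005,0,0,-1],
  [0.0008,0.0005,0.001,0,-1],
  [0.0008,0.0005,0.002,0,-1],
  [0.0008,0.0005,0.003,0,-1],
  [0.0008,0.0005,0.003,0,-1],
])

```text
time_s: 8.7
ee_pos: [570.5, 147.0, 85.7]
ee_rot: [180.0, 0.0, -22.0]
force: [-0.5, -0.4, -2.3]
gripper_width: 13.3
gripper_force: 45.0
```

Request:
apply_moves([
  [0,0,0.0004,0,-1],
  [0,0,0.0008,0,-1],
  [0,0,0.0012,0,-1],
  [0,0,0.0016,0,-1],
  [0,0,0.0016,0,-1],
])

```text
time_s: 9.2
ee_pos: [570.6, 147.0, 84.3]
ee_rot: [-180.0, 0.0, -22.0]
force: [0.4, 0.2, -3.1]
gripper_width: 13.8
gripper_force: 45.0
```

Request:
apply_moves([
  [0,0,0.0004,0,-1],
  [0,0,0.0008,0,-1],
  [0,0,0.0012,0,-1],
  [0,0,0.0012,0,-1],
])

```text
time_s: 9.6
ee_pos: [570.6, 147.0, 83.1]
ee_rot: [180.0, 0.0, -22.0]
force: [-0.5, -0.4, -2.8]
gripper_width: 13.8
gripper_force: 45.0
```

Request:
apply_moves([
  [0,0,0.0004,0,-1],
  [0,0,0.0008,0,-1],
  [0,0,0.0012,0,-1],
  [0,0,0.0012,0,-1],
])

```text
time_s: 10.0
ee_pos: [570.6, 147.0, 81.8]
ee_rot: [180.0, 0.0, -22.0]
force: [1.0, 0.2, -2.1]
gripper_width: 13.9
gripper_force: 45.0
```

Request:
apply_moves([
  [0,0,0.0006,0,-1],
  [0,0,0.0012,0,-1],
  [0,0,0.0018,0,-1],
  [0,0,0.0024,0,-1],
  [0,0,0.0024,0,-1],
])

```text
time_s: 10.5
ee_pos: [570.6, 147.0, 79.4]
ee_rot: [180.0, 0.0, -22.0]
force: [0.4, -0.2, -2.3]
gripper_width: 13.4
gripper_force: 45.0
```

Request:
apply_moves([
  [0,0,0.0004,0,-1],
  [0,0,0.0008,0,-1],
  [0,0,0.0012,0,-1],
  [0,0,0.0016,0,-1],
  [0,0,0.0016,0,-1],
])

```text
time_s: 11.0
ee_pos: [570.6, 147.0, 77.9]
ee_rot: [180.0, 0.0, -22.0]
force: [-0.7, 0.3, -2.9]
gripper_width: 13.8
gripper_force: 45.0
```

Request:
apply_moves([
  [0,0,0.0003,0,-1],
  [0,0,0.0006,0,-1],
  [0,0,0.0009,0,-1],
  [0,0,0.0009,0,-1],
])

```text
time_s: 11.4
ee_pos: [570.6, 147.0, 77.0]
ee_rot: [-180.0, 0.0, -22.0]
force: [0.3, -0.5, -1.8]
gripper_width: 13.7
gripper_force: 45.0
```

Request:
apply_moves([
  [0,0,0.0002,0,-1],
  [0,0,0.0004,0,-1],
  [0,0,0.0004,0,-1],
])

```text
time_s: 11.7
ee_pos: [570.7, 147.0, 76.8]
ee_rot: [-180.0, -0.0, -22.0]
force: [-1.3, -1.3, -1.9]
gripper_width: 13.7
gripper_force: 45.0
```

Request:
apply_moves([
  [0,0,0.0003,0,-1],
  [0,0,0.0005,0,-1],
  [0,0,0.0005,0,-1],
])

```text
time_s: 12.0
ee_pos: [570.7, 147.0, 76.8]
ee_rot: [-180.0, -0.0, -22.0]
force: [-2.3, -0.6, 4.3]
gripper_width: 14.2
gripper_force: 45.0
```

Firm contact at the expected height, so it's seated. I'll ease off, release and retreat.

Request:
apply_moves([
  [0,0,-0.0004,0,-1],
  [0,0,-0.0004,0,-1],
  [0,0,-0.0004,0,-0.5],
  [0,0,-0.0004,0,-0.4],
  [0,0,-0.0004,0,-0.3],
], grip_force=10)

```text
time_s: 12.5
ee_pos: [570.9, 147.0, 76.3]
ee_rot: [-180.0, -0.0, -22.0]
force: [-0.2, -0.4, -0.5]
gripper_width: 30.9
gripper_force: 0.0
```

Request:
apply_moves([
  [0,0,-0.0004,0,-0.3],
  [0,0,-0.015,0,-0.3],
  [0,0,-0.04,0,-0.3],
  [0,0,-0.08,0,-0.3],
  [0,0,-0.08,0,-0.3],
])

```text
time_s: 13.0
ee_pos: [574.2, 147.8, 162.0]
ee_rot: [-179.6, -0.5, -22.0]
force: [0.4, -0.3, -0.2]
gripper_width: 32.0
gripper_force: 0.0
```

```bash
python3 - <<'E'
from h import *
s=env.state();im=cams.grab_frame("wrist");print(s["ee_pos"],s["force"],s["gripper_width"])
cv2.imwrite("pics/w7b.png",cv2.resize(im[60:324,80:432],(800,600),interpolation=cv2.INTER_CUBIC))
E
```

```text
[574.2  147.82 162.03] [ 0.38 -0.29 -0.16] 31.950553928521682
```

View pics/w7b.png

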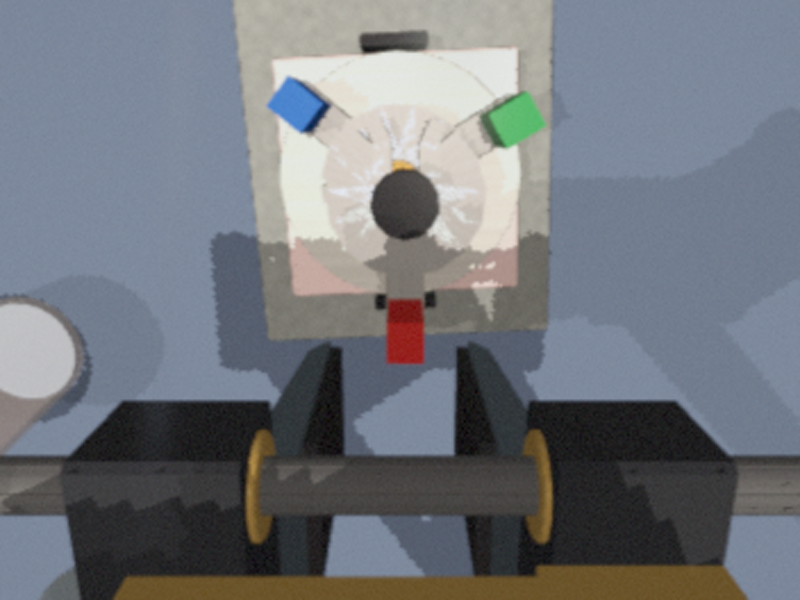

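The red grip at (405,335) is on the seated weight, about a third of a turn from both the blue (297,104) and green (513,119) grips. The gripper is clear, so I'm handing in.

```bash
python3 -c "
from workcell import env
print(env.job_done())"
```

```text
the job is handed in; nothing more can be done
None
```

I seated the red-gripped weight over the collar and flat on the stack, with its slot about a third of a turn from both earlier slots; I handed the job in at about 13 s with the gripper clear, and no verdict came back.

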